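# Jog the bench polisher by its bayonet lid

## Robot

A 7-joint arm with a two-finger parallel gripper is mounted at the origin on a cart in front of the work surface, level with it; the furniture and walls round the work are solid. World frame = base frame: x ahead of the robot, y to its left, z up, the work surface at z = 0. Lengths are in m, angles in rad, forces in N, time in s.
With the tool pointing down it reaches from about 0.4 to 0.875 m from the base axis. Payload 19.3 kg.
Tool frame: the origin (TCP) lies midway between the tips of the shut fingers; the grasp point (between the pads) lies bot.tcp_to_grasp behind it (bot.tcp_to_grasp is the distance from the TCP to the grasp point, in m); z points along the fingers, y is the line along which they close (so a half turn about z gives the same grasp; the last joint's range is limited). The gripper opens to 85 mm and grips with 20 to 120 N. Pads are 22 mm wide; open, the fingers measure 114 mm over their backs; the gripper's body (76 mm by 85 mm) begins 54 mm behind the grasp point. The pads swing forward as they close: fully open they stand 13 mm farther back than shut.
Start: joints at [1.182, 0.521, -0.036, 1.599, 0.021, 1.021, -0.113], TCP at [0.196, -0.594, 0.231] pointing down, gripper open.
Joint ranges: [-2.91, 2.91], [-0.3, 2.13], [-1.5, 1.42], [0.17, 2.43], [-1.26, 4.41], [0.16, 1.93], [-2.52, 2.52]. Speed limits (rad/s): [1.89, 1.89, 2.39, 2.39, 3.01, 3.01, 3.01].

## Interface

Orientations are given as [roll, pitch, yaw] about the fixed x, y, z axes, in that order (R = Rz(yaw) Ry(pitch) Rx(roll)).
In Python, from workcell import observe, imaging, bot gives the robot as it stands.
- The arm moves only by the tool send_rows, never from a script. Its argument "plan" is text: rows parted by semicolons, each of 7 numbers parted by spaces: the shift along the tool's x, y, z in m, then the turn, a rotation vector about the tool's x, y, z in degrees, then the finger opening in m, from 0 to 0.0854. In form: dx dy dz rx ry rz claw; .... A call has 1 to 10 rows; each row is the pose to reach, as a shift and turn from the pose commanded when the call began, along the tool's axes at that moment; what a row does not reach only later rows make up. A row lasts 1/12 s, in which the tool goes at most 41.7 mm and 7.16 degrees, less where a joint would pass 70% of its speed; a pose out of reach is approached as far as the arm can. A call with a gripper value outside its range is refused whole. The fingers move at their own pace and stop on an object; "grip_force" is the grip in N (left out, the last holds). Time passes only in rows, so rows that repeat a pose let the fingers close. It gives the time, the measured TCP pose, the force, the opening and the grip force at its end, in the units of the state.
- observe(): the state, without advancing time (a new reading comes with each control period).
- imaging.grab_frame(name): name is "side" or "top" or "wrist"; returns a dict with "color" (400x640x3 uint8, red, green, blue), "fx", "fy", "cx", "cy" (pixels), "eye" and "orientation" of the camera in the world; the wrist camera has in their place "tool_from_camera" (4x4, takes a point from camera to tool coordinates, whose origin is the TCP and whose axes are the flange's). Camera axes: x right, y down, z forward; pixel columns grow to the right and rows downward; lengths in m; the calibration is good to about 2 mm. The wrist camera is an equidistant fisheye: a pixel r from the principal point sees the ray r / f radians off the axis. A picture is of the moment at which its call begins: read the wrist's pose just before it. There is no depth.
- bot.job_done(): hands the job in; it is judged then, once.
The state is a dict: "clock": time; "qpos": joint angles; "qd": joint speeds; "joint_efforts": joint torques, N m; "position": TCP position; "tool_rot": TCP orientation; "force": force on the tool from outside, world axes, zero at the start; "moment": the same for the moment, N m; "grip_width": finger opening in m; "finger_force": force on a finger pad.
Only numpy, scipy, OpenCV 4.12 (cv2) and the standard library are available. Lean on these libraries where they do the work, as an engineer would, in place of code of your own. Each camera call takes 0.05 s, during which the arm holds its last target. There are 200 camera calls.

## Task

Pull the drawer of the small blue case all the way out to its stop, take the polisher's lid out of it by the orange bar grip and set it into the mouth of the bench polisher, lugs down through the two slots until its flange sits on the collar. Then twist it clockwise against its spring to the yellow jog mark, about half way to the red lock mark - never on into the lock click - and finish while still gripping the lid and holding it there. Leave the torch, oil can, tape measure, battery pack and spanner where they are.

Things in the scene. Friction and masses are not known exactly. Their poses are not given: they have to be found in the camera images.
- drawer (a joint): how far the drawer is pulled out, m: 0 shut, 0.150 at its stop; it may start slightly open. About 2 N of friction; it stays where it is left.
- drawer_handle (a point): middle of the drawer's level round steel bar handle: 11 mm thick, 90 mm long, 70 mm above the bench, 40 mm in front of the cream drawer front (35 mm free between). -x points out of the drawer along its slide, y along the bar, z up.
- drawer_case: small blue steel case holding that one drawer: 200 x 200 x 98 mm, fixed, origin at the centre of its underside, -x its front; nothing stands on it. The front compartment of the drawer, where the lid lies, is 138 mm long (x) and 170 mm wide and clears the case only when the drawer is out at its stop; its walls end 57 mm above the bench.
- lid_grip (a point): centre of the lid's orange bar grip, 70 mm long (x), 16 mm wide (y), 32 mm high (z up), on a dark round flange 108 mm across and 7 mm thick whose top is 16 mm below this point. A white pointer line at each end of the bar. Starts upright in the drawer, any way round. 0.15 to 0.24 kg. A half turn about z makes no difference.
- lid_foot (a point): centre of the underside of the lid, 41 mm below lid_grip: the foot of a plug 78 mm across (68 mm at its tapered foot) and 18 mm high below the flange. Two steel lugs stick out of it in line with the bar, at +x and -x: 12 mm wide, 7 mm high, 3 to 10 mm above this point, reaching 48.5 mm from the axis.
- polisher_mouth (a point): centre of the polisher's mouth, level with the top of its aluminium collar, 125 mm above the bench. The mouth is 84 mm across; two entry slots in its 7 mm thick ledge at +x and -x, 22 mm wide, reach 52 mm from the axis. The lid goes straight down with its bar along this x, either way round; seated, flange on collar, lid_grip is 23 mm above this point. z up.
- polisher: the bench polisher, a grey round machine 164 mm across with a sloped panel on its -x side, fixed; origin under its centre. On the shoulder outside the collar: white marks at the slots (+x, -x), yellow jog marks 0.70 rad clockwise (from above) of them, red lock marks 1.40 rad clockwise. Turning clockwise, the lugs run below the ledge with 2 mm of play.
- jog_ring (a joint): angle of the sprung ring in the mouth that the lugs push, rad, clockwise positive: 0 at rest; it reads the lid's turn from the slots less 0.11, so 0.59 at the yellow jog mark, 1.29 at the lock. The spring turns ring and lid back: 0.06 N m at 0, 0.13 at jog. From 0.85 the lugs meet sprung balls (about 0.45 N m) and click over them past 1.0.
- torch: yellow and black torch, 170 mm long (y), 41 mm thick; origin on its underside. Right behind it (+x) stands a fixed tower of drawers, higher than the arm's work; to its right, behind the oil can and battery pack, a fixed pink case on a wooden box, about 0.23 m high together. Swing clear of both.
- oil_can: red oil can with a thin spout, 67 mm across, 170 mm high, standing; origin at the centre of its foot
- spanner: flat steel spanner, 177 mm long (y), 27 mm wide, 9 mm high, lying between the polisher and the drawer case; origin on its underside
- tape_measure: yellow tape measure standing on edge, 86 mm long (y), 38 mm wide, 59 mm high; origin at the centre of its underside
- battery: black and orange battery pack, 100 mm (x) by 70 mm, 60 mm high; origin at the centre of its underside

How it is judged:
By the outcome, as a careful person would: the job done as asked, in the order asked, and still so for the second after the job is handed in, while the arm keeps its last pose, push and grip.
It also fails if it takes over 58 s, if anything falls off the work surface, if the arm or the gripper's body presses on something with over 40 N, if the wrist force passes 120 N, or if a joint passes its speed limit or range.

## Working session

There is one attempt and no reset: what is moved stays moved. The work goes in short steps, Python scripts to look and compute and a tool call to move; the robot and the scene stay as the last step left them, time stands still between calls to the robot, and variables do not carry over. Pictures are saved under pics/ and viewed, at most 10 in all, crops included, and the job is handed in when it is done.

Besides the shell and the picture viewer there is one more tool, called after "Emit:" by a JSON object that holds its "method" and its "body". send_rows: Moves the arm, as the interface text tells. Its arguments: {"type":"object","properties":{"plan":{"type":"string"},"grip_force":{"type":"number"}},"required":["plan"]}

```bash
ls; mkdir -p pics; cat > h.py <<'E'
import numpy as np, cv2
from workcell import observe, imaging, bot
from scipy.spatial.transform import Rotation as R
def rot(o):
    o=np.array(o,float)
    if o.shape==(3,3): return o
    if o.size==3: return R.from_euler('xyz',o).as_matrix()
    return R.from_quat(o).as_matrix()
def onplane(f,u,v,z):
    d=rot(f['orientation'])@np.array([(u-f['cx'])/f['fx'],(v-f['cy'])/f['fy'],1]); e=np.array(f['eye'])
    return e+d*(z-e[2])/d[2]
def wristray(f,s,u,v):
    dx,dy=u-f['cx'],v-f['cy']; r=np.hypot(dx,dy); th=r/f['fx']
    c=np.array([np.sin(th)*dx/max(r,1e-9),np.sin(th)*dy/max(r,1e-9),np.cos(th)])
    T=np.array(f['tool_from_camera']); Rt=rot(s['tool_rot'])
    return np.array(s['position'])+Rt@T[:3,3], Rt@T[:3,:3]@c
def wplane(f,s,u,v,z):
    e,d=wristray(f,s,u,v); return e+d*(z-e[2])/d[2]
E
python3 - <<'E'
from h import *
s=observe(); print(s, bot.tcp_to_grasp)
for n in ['top','side','wrist']:
    f=imaging.grab_frame(n); print(n,{k:v for k,v in f.items() if k!='color'})
    cv2.imwrite(f'pics/{n}0.png',f['color'][:,:,::-1])
E
```

```text
pics
{'clock': 0.0, 'qpos': array([ 1.18180023,  0.52202528, -0.03631815,  1.60001395,  0.0212119 ,
        1.02110419, -0.11282329]), 'qd': array([ 0.00037003, -0.00086793, -0.0016864 ,  0.00019018,  0.00104401,
        0.0003279 ,  0.00013638]), 'joint_efforts': array([-1.58958674e-04, -9.27098179e+01,  1.98042512e+00, -3.69926548e+01,
        1.80759357e-02,  8.29813740e-03,  8.96698907e-06]), 'position': array([ 0.19573708, -0.59319461,  0.23071669]), 'tool_rot': array([-3.14043138e+00,  9.85771835e-05,  3.18761200e-01]), 'force': array([0.24251119, 0.02087137, 0.8988249 ]), 'moment': array([-0.02466426,  0.00202721, -0.04683763]), 'finger_force': 0.0, 'grip_width': 0.08537202734559708} 0.0187
top {'fx': 410.8211134820197, 'fy': 410.8211134820197, 'cx': 320.6814526769388, 'cy': 193.12529043616811, 'eye': array([ 0.45714663, -0.03036367,  1.20674223]), 'orientation': array([-3.05186592, -0.0109393 , -1.54334295])}
side {'fx': 396.48023451476024, 'fy': 396.48023451476024, 'cx': 319.1813746176189, 'cy': 198.4212255241347, 'eye': array([0.858908  , 0.44384811, 0.99031489]), 'orientation': array([-2.5698653 , -0.00863697,  2.64234854])}
wrist {'fx': 309.70691628693146, 'fy': 309.70691628693146, 'cx': 318.0285223900875, 'cy': 199.88089694080762, 'tool_from_camera': array([[-3.09010063e-04, -9.56823733e-01, -2.90668624e-01,
         7.44319249e-02],
       [ 9.99999859e-01, -1.70408604e-04, -5.02149219e-04,
        -1.41723006e-03],
       [ 4.30935856e-04, -2.90668739e-01,  9.56823651e-01,
        -1.42061252e-01],
       [ 0.00000000e+00,  0.00000000e+00,  0.00000000e+00,
         1.00000000e+00]])}
```

View pics/top0.png

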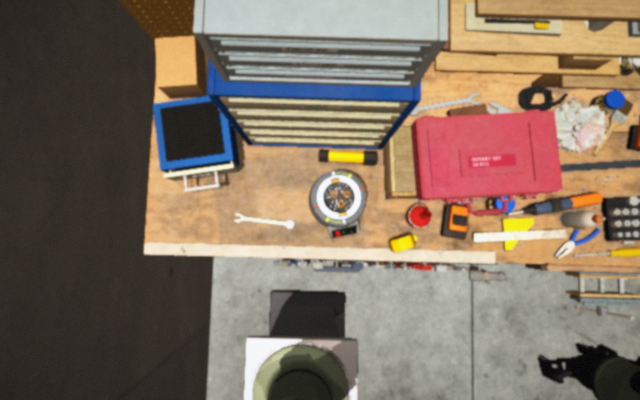

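View pics/side0.png

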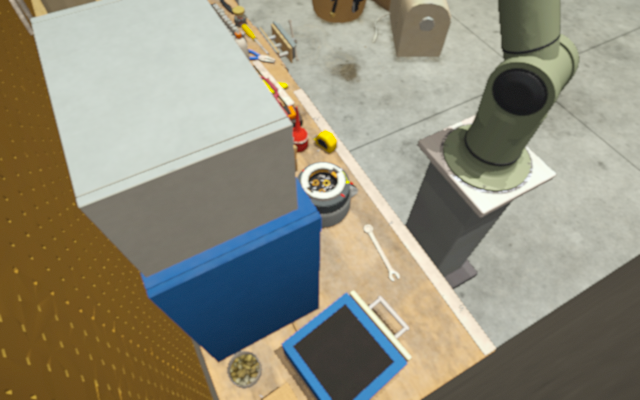

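The top view shows the case around (193,135), its handle around (201,182) and the polisher mouth around (338,195). The side view shows the same items from behind. I'll zoom in on the case and the polisher.

```bash
python3 - <<'E'
from h import *
a=cv2.imread('pics/top0.png')
A=cv2.resize(a[85:205,140:260],None,fx=3.3,fy=3.3,interpolation=cv2.INTER_CUBIC)
B=cv2.resize(a[160:245,300:385],(396,396),interpolation=cv2.INTER_CUBIC)
cv2.imwrite('pics/c1.png',np.hstack([A,B]))
f=imaging.grab_frame('top'); hsv=cv2.cvtColor(f['color'],cv2.COLOR_RGB2HSV)
# blue case
m=cv2.inRange(hsv,(100,120,60),(125,255,255)); m[:,250:]=0; m[:90]=0
cs,_=cv2.findContours(m,cv2.RETR_EXTERNAL,cv2.CHAIN_APPROX_SIMPLE)
c=max(cs,key=cv2.contourArea); r=cv2.minAreaRect(c); print('case',r)
for p in cv2.boxPoints(r): print(p,onplane(f,*p,.098).round(4))
# colour marks near the polisher
sub=np.zeros(hsv.shape[:2],np.uint8); sub[165:235,305:372]=1
for n,lo,hi in [('yel',(20,130,120),(35,255,255)),('red',(0,150,120),(6,255,255)),('red2',(174,150,120),(180,255,255)),('white',(0,0,215),(180,40,255))]:
    m=cv2.inRange(hsv,lo,hi)*sub
    k,_,st,ce=cv2.connectedComponentsWithStats(m)
    for i in range(1,k):
        if st[i,4]>3: print(n,st[i],ce[i].round(1),onplane(f,*ce[i],.125).round(4))
E
```

```text
case ((204.63999938964844, 127.47999572753906), (73.53910827636719, 98.42927551269531), 81.8698959350586)
[150.72  98.04] [0.8068 0.4355 0.098 ]
[248.16      84.119995] [0.8546 0.1694 0.098 ]
[258.56    156.91998] [0.6515 0.1323 0.098 ]
[161.12 170.84] [0.6055 0.3944 0.098 ]
yel [348 173   3   4   8] [349.4 174.8] [ 0.6059 -0.1144  0.125 ]
yel [333 180   5   3  12] [335.1 180.8] [ 0.5888 -0.0768  0.125 ]
yel [340 212   6   3  16] [342.2 213. ] [ 0.5038 -0.0976  0.125 ]
yel [326 218   3   3   8] [327.1 219.1] [ 0.4866 -0.0583  0.125 ]
red [335 231   6   4  21] [337.4 232.7] [ 0.4519 -0.0862  0.125 ]
white [317 172  44  51 714] [338.5 196.8] [ 0.5464 -0.0868  0.125 ]
```

View pics/c1.png

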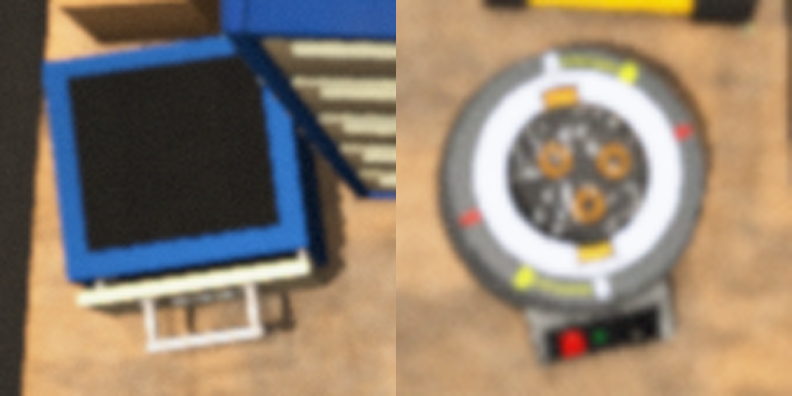

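Left crop: handle bar from (150,347) to (262,328), case front edge from (70,282) to (308,248). Right crop: slots at (560,97) and (597,252), white marks at (551,62) and (602,288), yellow marks at (628,73) and (524,278).

```bash
python3 - <<'E'
from h import *
f=imaging.grab_frame('top')
A=lambda u,v,z: onplane(f,140+u/3.3,85+v/3.3,z)
B=lambda u,v,z: onplane(f,300+(u-396)/4.659,160+v/4.659,z)
a,b=A(150,347,.07),A(262,328,.07); print('handle',a.round(4),b.round(4),((a+b)/2).round(4),np.linalg.norm(a-b),'yaw',np.degrees(np.arctan2(*(a-b)[1::-1]))-90)
c=[A(*p,.098) for p in [(45,65),(308,248),(70,282)]]; print('case',np.round(c,4),np.linalg.norm(c[1]-c[2]),np.linalg.norm(c[0]-c[2]))
for n,p,q in [('slot',(560,97),(597,252)),('white',(551,62),(602,288)),('yel',(628,73),(524,278)),('red',(683,131),(471,218))]:
    for z in (.11,.122):
        a,b=B(*p,z),B(*q,z); print(n,z,((a+b)/2).round(4),np.linalg.norm(a-b).round(4),np.degrees(np.arctan2(*(a-b)[1::-1])).round(2))
hsv=cv2.cvtColor(f['color'],cv2.COLOR_RGB2HSV); m=cv2.inRange(hsv,(0,0,205),(180,45,255)); s=np.zeros_like(m); s[168:228,308:368]=1; m*=s
cs,_=cv2.findContours(m,cv2.RETR_EXTERNAL,cv2.CHAIN_APPROX_NONE); c=max(cs,key=cv2.contourArea)
cc,r=cv2.minEnclosingCircle(c); h=cv2.fitEllipse(c); print(cc,r,h,onplane(f,*h[0],.125))
E
```

```text
handle [0.5573 0.3347 0.07  ] [0.5761 0.2418 0.07  ] [0.5667 0.2882 0.07  ] 0.09480143920989793 yaw 11.386520130100976
case [[0.7883 0.4263 0.098 ]
 [0.6406 0.2005 0.098 ]
 [0.6066 0.3942 0.098 ]] 0.196688118166601 0.18448324991513454
slot 0.11 [ 0.546  -0.0895  0.11  ] 0.0918 14.75
slot 0.122 [ 0.5451 -0.0888  0.122 ] 0.0908 14.75
white 0.11 [ 0.5459 -0.0883  0.11  ] 0.1335 14.05
white 0.122 [ 0.5449 -0.0876  0.122 ] 0.132 14.05
yel 0.11 [ 0.5456 -0.0882  0.11  ] 0.1328 -25.44
yel 0.122 [ 0.5446 -0.0876  0.122 ] 0.1313 -25.44
red 0.11 [ 0.5459 -0.0888  0.11  ] 0.1321 -66.05
red 0.122 [ 0.545  -0.0882  0.122 ] 0.1307 -66.05
(338.0, 197.5) 26.19647216796875 ((338.4601745605469, 196.89468383789062), (43.02860641479492, 45.74449920654297), 164.65126037597656) [ 0.54610034 -0.08676893  0.125     ]
```

```bash
cat >> h.py <<'E'
def chain(*tg, start=None):
    s=observe(); p=np.array(s['position'] if start is None else start[:3]); y=s['tool_rot'][2] if start is None else np.radians(start[3])
    Rm=R.from_euler('xyz',s['tool_rot']).as_matrix() if start is None else R.from_euler('xyz',[np.pi,0,y]).as_matrix()
    for t in tg:
        R1=R.from_euler('xyz',[np.pi,0,np.radians(t[3])]).as_matrix()
        print(t,'mm',(1000*Rm.T@(np.array(t[:3])-p)).round(1),'deg',np.degrees(R.from_matrix(Rm.T@R1).as_rotvec()).round(2))
        p,Rm=np.array(t[:3]),R1
E
python3 -c "
from h import *
chain((.45,-.05,.27,60),(.567,.288,.2,100.7))"
```

```text
(0.45, -0.05, 0.27, 60) mm [ 411.7 -436.4  -38.8] deg [-3.000e-02 -1.000e-02 -4.174e+01]
(0.567, 0.288, 0.2, 100.7) mm [351.2 -67.7  70. ] deg [  0.    0.  -40.7]
```

Emit:
{"method": "send_rows", "body": {"plan": "35 0 0 0 0 0 0.032"}}

```text
clock: 0.33
position: [0.2278, -0.5834, 0.2313]
tool_rot: [3.141, 0.004, 0.309]
force: [-1.3, -1.2, -0.6]
grip_width: 0.0758
finger_force: 0.0
```

I wrote millimetres where the interface takes metres. The step was clipped, so it did no harm; I'll use metres from here.

```bash
python3 -c "
from h import *
chain((.33,-.31,.27,40));chain((.33,-.31,.27,40),(.45,-.05,.27,65),(.567,.288,.2,100.7))"
```

```text
(0.33, -0.31, 0.27, 40) mm [ 180.3 -229.4  -39.6] deg [ -0.04   0.25 -22.3 ]
(0.33, -0.31, 0.27, 40) mm [ 180.3 -229.4  -39.6] deg [ -0.04   0.25 -22.3 ]
(0.45, -0.05, 0.27, 65) mm [ 259.1 -122.    -0. ] deg [  0.   0. -25.]
(0.567, 0.288, 0.2, 100.7) mm [355.8 -36.8  70. ] deg [  0.    0.  -35.7]
```

Emit:
{"method": "send_rows", "body": {"plan": "0.180 -0.229 -0.040 0 0.25 -22.3 0.032;0.180 -0.229 -0.040 0 0.25 -22.3 0.032;0.180 -0.229 -0.040 0 0.25 -22.3 0.032;0.180 -0.229 -0.040 0 0.25 -22.3 0.032;0.180 -0.229 -0.040 0 0.25 -22.3 0.032;0.180 -0.229 -0.040 0 0.25 -22.3 0.032;0.180 -0.229 -0.040 0 0.25 -22.3 0.032;0.180 -0.229 -0.040 0 0.25 -22.3 0.032"}}

```text
clock: 1.0
position: [0.3372, -0.3009, 0.2725]
tool_rot: [3.14, -0.006, 0.715]
force: [1.4, -0.3, 0.8]
grip_width: 0.0316
finger_force: 0.0
```

Emit:
{"method": "send_rows", "body": {"plan": "0.259 -0.122 0 0 0 -25 0.032;0.259 -0.122 0 0 0 -25 0.032;0.259 -0.122 0 0 0 -25 0.032;0.259 -0.122 0 0 0 -25 0.032;0.259 -0.122 0 0 0 -25 0.032;0.259 -0.122 0 0 0 -25 0.032;0.259 -0.122 0 0 0 -25 0.032;0.259 -0.122 0 0 0 -25 0.032"}}

```text
clock: 1.67
position: [0.4541, -0.0391, 0.2727]
tool_rot: [3.138, -0.006, 1.151]
force: [-1.1, 0.6, 0.2]
grip_width: 0.032
finger_force: 0.0
```

Emit:
{"method": "send_rows", "body": {"plan": "0.356 -0.037 0.07 0 0 -35.7 0.032;0.356 -0.037 0.07 0 0 -35.7 0.032;0.356 -0.037 0.07 0 0 -35.7 0.032;0.356 -0.037 0.07 0 0 -35.7 0.032;0.356 -0.037 0.07 0 0 -35.7 0.032;0.356 -0.037 0.07 0 0 -35.7 0.032;0.356 -0.037 0.07 0 0 -35.7 0.032;0.356 -0.037 0.07 0 0 -35.7 0.032;0.356 -0.037 0.07 0 0 -35.7 0.032;0.356 -0.037 0.07 0 0 -35.7 0.032"}}

```text
clock: 2.5
position: [0.5651, 0.3003, 0.2016]
tool_rot: [3.139, -0.004, 1.773]
force: [-0.2, -0.3, 0.8]
grip_width: 0.0318
finger_force: 0.0
```

```bash
python3 - <<'E'
from h import *
s=observe();print(s['position'],s['tool_rot'],s['qpos'],s['qd'].round(3))
f=imaging.grab_frame('wrist'); cv2.imwrite('pics/w1.png',f['color'][:,:,::-1])
E
```

```text
[0.56506641 0.30030092 0.20163089] [ 3.13919813 -0.0044257   1.77281241] [-0.17340069  0.64139497 -0.63231231  1.56765372  0.4128647   1.06530703
 -0.70966196] [ 0.075 -0.062  0.02   0.08  -0.017 -0.009  0.053]
```

View pics/w1.png

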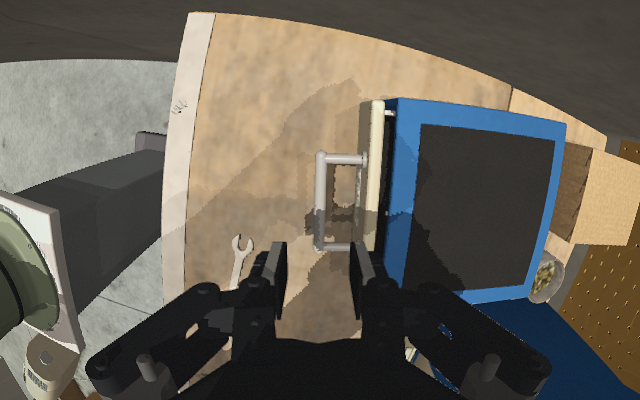

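The wrist view shows the handle bar from (321,153) to (319,248), with the gripper above and slightly beyond it.

```bash
python3 - <<'E'
from h import *
s=observe();print(s['position'],s['tool_rot'])
f=imaging.grab_frame('wrist');s2=observe();print(s2['position'])
hsv=cv2.cvtColor(f['color'],cv2.COLOR_RGB2HSV); m=cv2.inRange(hsv,(0,0,100),(180,35,255)); z=np.zeros_like(m); z[145:258,310:332]=255; m&=z
ys,xs=np.nonzero(m)
P=[]
for v in range(165,238,6):
    x=xs[ys==v]
    if len(x): P.append(wplane(f,s,x.mean(),v,.07)); 
print(len(P)); P=np.array(P); d=P[-1]-P[0]; print('yaw',np.degrees(np.arctan2(d[0],-d[1]))); print(P.round(4)[::3])
for e in [(320,151),(319,250)]: print(wplane(f,s,*e,.07))
e=[wplane(f,s,*e,.07) for e in [(320,151),(319,250)]]; print(np.linalg.norm(e[0]-e[1]),(e[0]+e[1])/2)
a,b=[wplane(f,s,*e,.098) for e in [(393,108),(388,285)]];d=b-a;print('case',a,b,np.degrees(np.arctan2(d[0],-d[1])))
E
```

```text
[0.56505559 0.29724331 0.2020502 ] [ 3.13936474e+00 -2.69394624e-03  1.77119349e+00]
[0.56536667 0.29506791 0.20254095]
13
yaw 11.229854801001938
[[0.563  0.3228 0.07  ]
 [0.5664 0.3065 0.07  ]
 [0.5689 0.2895 0.07  ]
 [0.5739 0.2724 0.07  ]
 [0.5767 0.2541 0.07  ]]
[0.55960376 0.33509725 0.07      ]
[0.57805195 0.24009419 0.07      ]
0.0967776686495425 [0.56882785 0.28759572 0.07      ]
case [0.60866329 0.38546351 0.098     ] [0.64709895 0.2288897  0.098     ] 13.79221472157322
```

Emit:
{"method": "send_rows", "body": {"plan": "0 0 0.045 0 0 0 0.032;0 0 0.09 0 0 0 0.032;0 0 0.09 0 0 0 0.032;0 0 0.09 0 0 0 0.032;0 0 0.09 0 0 0 0.032;0 0 0.09 0 0 0 0.032"}}

```text
clock: 3.1
position: [0.5673, 0.2946, 0.116]
tool_rot: [3.135, -0.002, 1.767]
force: [-0.2, 1.3, 0.2]
grip_width: 0.032
finger_force: 0.0
```

```bash
python3 - <<'E'
from h import *
s=observe();print(s['position'],s['tool_rot'],s['qd'].round(3))
chain((.5685,.2877,.051,101))
E
```

```text
[0.56731416 0.29456256 0.1160445 ] [ 3.13463725e+00 -2.20727193e-03  1.76669151e+00] [-0.002 -0.003  0.     0.001  0.004 -0.006 -0.004]
(0.5685, 0.2877, 0.051, 101) mm [-7.1 -0.6 65. ] deg [ 0.4  -0.13  0.22]
```

Emit:
{"method": "send_rows", "body": {"plan": "-0.007 -0.0006 0.03 0 0 0 0.032;-0.007 -0.0006 0.066 0 0 0 0.032;-0.007 -0.0006 0.066 0 0 0 0.032;-0.007 -0.0006 0.066 0 0 0 0.032;-0.007 -0.0006 0.066 0 0 0 0.005;-0.007 -0.0006 0.066 0 0 0 0.005;-0.007 -0.0006 0.066 0 0 0 0.005;-0.007 -0.0006 0.066 0 0 0 0.005;-0.007 -0.0006 0.066 0 0 0 0.005", "grip_force": 40}}

```text
clock: 3.85
position: [0.5685, 0.2885, 0.0503]
tool_rot: [3.134, -0.003, 1.767]
force: [-0.1, -0.2, 9.7]
grip_width: 0.0098
finger_force: 39.0
```

```bash
python3 - <<'E'
from h import *
s=observe();p=s['position'];print(p,np.degrees(s['tool_rot']),s['qd'].round(3),s['force'])
d=np.radians(11)
chain((p[0]-.165*np.cos(d),p[1]-.165*np.sin(d),p[2],np.degrees(s['tool_rot'][2])))
E
```

```text
[0.56847286 0.28850997 0.05025463] [ 1.79557055e+02 -1.49914686e-01  1.01254330e+02] [ 0.     0.    -0.    -0.002  0.001 -0.002 -0.001] [-0.06545859 -0.15164711  9.69323452]
(np.float64(0.40650437509836546), np.float64(0.25702648733696676), np.float64(0.05025462993895523), np.float64(101.25432957581042)) mm [   0.7 -165.    -1.3] deg [ 0.44 -0.15 -0.  ]
```

Emit:
{"method": "send_rows", "body": {"plan": "0 -0.01 0 0 0 0 0.005;0 -0.025 0 0 0 0 0.005;0 -0.045 0 0 0 0 0.005;0 -0.065 0 0 0 0 0.005;0 -0.085 0 0 0 0 0.005;0 -0.105 0 0 0 0 0.005;0 -0.12 0 0 0 0 0.005;0 -0.128 0 0 0 0 0.005;0 -0.128 0 0 0 0 0.005;0 -0.128 0 0 0 0 0.005"}}

```text
clock: 4.68
position: [0.4428, 0.2662, 0.0501]
tool_rot: [3.131, -0.006, 1.769]
force: [-3.4, 10.9, 19.5]
grip_width: 0.0096
finger_force: 40.9
```

Emit:
{"method": "send_rows", "body": {"plan": "0 -0.005 0 0 0 0 0.005;0 -0.01 0 0 0 0 0.005;0 -0.013 0 0 0 0 0.005;0 -0.015 0 0 0 0 0.005;0 -0.017 0 0 0 0 0.005;0 -0.017 0 0 0 0 0.005;0 -0.017 0 0 0 0 0.005"}}

```text
clock: 5.27
position: [0.4289, 0.2639, 0.0502]
tool_rot: [3.127, -0.008, 1.768]
force: [12.1, 16.0, 7.5]
grip_width: 0.0096
finger_force: 40.2
```

Emit:
{"method": "send_rows", "body": {"plan": "0.002 -0.002 0 0 0 0 0.005;0.002 -0.004 0 0 0 0 0.005;0.002 -0.006 0 0 0 0 0.005;0.002 -0.006 0 0 0 0 0.005"}}

```text
clock: 5.6
position: [0.4286, 0.264, 0.0506]
tool_rot: [3.119, -0.009, 1.764]
force: [58.7, 13.1, -21.2]
grip_width: 0.0098
finger_force: 39.8
```

Emit:
{"method": "send_rows", "body": {"plan": "0 0.003 0 0 0 0 0.005;0 0.005 0 0 0 0 0.005;0 0.005 0 0 0 0 0.032;0 0.005 0 0 0 0 0.032;0 0.005 0 0 0 0 0.032;0 0.005 0 0 0 0 0.032;0 0.005 -0.03 0 0 0 0.032;0 0.005 -0.07 0 0 0 0.032;0 0.005 -0.11 0 0 0 0.06;0 0.005 -0.15 0 0 0 0.06"}}

```text
clock: 6.43
position: [0.4221, 0.2604, 0.1986]
tool_rot: [3.139, -0.001, 1.768]
force: [1.4, 0.8, 0.5]
grip_width: 0.055
finger_force: 0.0
```

Emit:
{"method": "send_rows", "body": {"plan": "-0.03 0.035 -0.03 0 0 0 0.06;-0.06 0.07 -0.07 0 0 0 0.06;-0.06 0.1 -0.07 0 0 0 0.06;-0.06 0.1 -0.07 0 0 0 0.06;-0.06 0.1 -0.07 0 0 0 0.06;-0.06 0.1 -0.07 0 0 0 0.06"}}

```text
clock: 6.93
position: [0.5324, 0.2211, 0.267]
tool_rot: [3.138, -0.002, 1.767]
force: [-0.8, 0.4, -0.3]
grip_width: 0.0606
finger_force: 0.0
```

```bash
python3 - <<'E'
from h import *
s=observe();print(s['position'],s['tool_rot'],s['qd'].round(3))
f=imaging.grab_frame('wrist'); cv2.imwrite('pics/w2.png',f['color'][:,:,::-1])
hsv=cv2.cvtColor(f['color'],cv2.COLOR_RGB2HSV); m=cv2.inRange(hsv,(3,140,100),(20,255,255))
k,_,st,ce=cv2.connectedComponentsWithStats(m)
for i in range(1,k):
    if st[i,4]>60:
        print(st[i],ce[i].round(1))
t=imaging.grab_frame('top'); cv2.imwrite('pics/t2.png',t['color'][:,:,::-1])
E
```

```text
[0.5324315  0.22105606 0.266986  ] [ 3.13804476e+00 -1.64543197e-03  1.76699065e+00] [-0.015 -0.008 -0.011  0.04  -0.004 -0.007 -0.007]
[ 569   96   71  209 6847] [614.5 219.6]
[408 108  12  16 139] [413.4 115.3]
[312 125  63  19 967] [342.7 133.8]
[407 127  12  16 131] [411.9 134.4]
[404 163  12  17 133] [409.1 171.4]
```

View pics/w2.png

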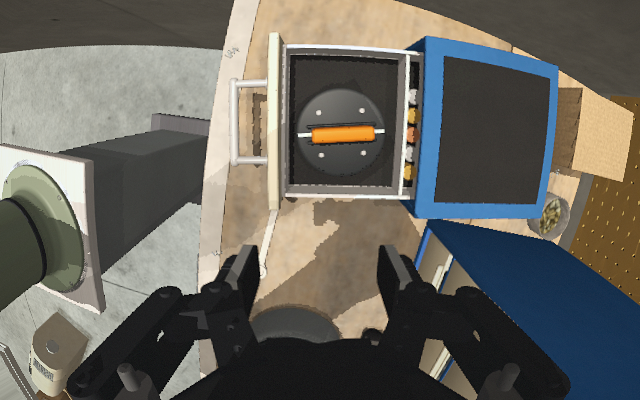

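The drawer is fully out. The lid lies in the front compartment with its orange bar from (312,136) to (375,131), roughly along the slide. I'll find the height from the wrist and top views.

```bash
cat >> h.py <<'E'
def bar(hsv,roi):
    m=cv2.inRange(hsv,(3,140,100),(20,255,255)); z=np.zeros_like(m); z[roi[1]:roi[3],roi[0]:roi[2]]=255; m&=z
    c=max(cv2.findContours(m,cv2.RETR_EXTERNAL,cv2.CHAIN_APPROX_NONE)[0],key=cv2.contourArea); return cv2.minAreaRect(c)
def ends(r):
    b=cv2.boxPoints(r); e=[(b[i]+b[(i+1)%4])/2 for i in range(4)]
    return (e[0],e[2]) if np.linalg.norm(e[0]-e[2])>np.linalg.norm(e[1]-e[3]) else (e[1],e[3])
E
python3 - <<'E'
from h import *
s=observe();f=imaging.grab_frame('wrist');print(s['position'])
r=bar(cv2.cvtColor(f['color'],cv2.COLOR_RGB2HSV),(290,100,395,160));print(r,ends(r))
for z in (.055,.065,.075):
    a,b=[wplane(f,s,*e,z) for e in ends(r)]; print(z,((a+b)/2).round(4),np.linalg.norm(a-b).round(4),np.degrees(np.arctan2(*(a-b)[1::-1])))
t=imaging.grab_frame('top')
hs=cv2.cvtColor(t['color'],cv2.COLOR_RGB2HSV)
m=cv2.inRange(hs,(3,130,90),(20,255,255)); k,_,st,ce=cv2.connectedComponentsWithStats(m[130:220,150:270])
for i in range(1,k):
    if st[i,4]>8: 
        c=ce[i]+[150,130]; print(st[i],c,[onplane(t,*c,z).round(4) for z in (.055,.065,.075)])
E
```

```text
[0.53139766 0.22145948 0.26674628]
((343.56109619140625, 134.22195434570312), (15.78028678894043, 63.320899963378906), 87.1375961303711) (array([375.18204, 132.64091], dtype=float32), array([311.94016, 135.803  ], dtype=float32))
0.055 [0.5517 0.2734 0.055 ] 0.0728 14.85456677581419
0.065 [0.5507 0.274  0.065 ] 0.0708 14.85456677581424
0.075 [0.5497 0.2747 0.075 ] 0.0687 14.854566775814222
[70 32  7  3 17] [223. 163.] [array([0.6387, 0.2382, 0.055 ]), array([0.6371, 0.2359, 0.065 ]), array([0.6355, 0.2335, 0.075 ])]
[53 35  8  2 13] [206.30769231 165.46153846] [array([0.6303, 0.2849, 0.055 ]), array([0.6288, 0.2821, 0.065 ]), array([0.6273, 0.2794, 0.075 ])]
[56 52  4  6 18] [207.61111111 184.11111111] [array([0.5775, 0.2784, 0.055 ]), array([0.5764, 0.2758, 0.065 ]), array([0.5754, 0.2731, 0.075 ])]
```

```bash
python3 -c "
from h import *
chain((.5505,.2743,.2,148),(.5505,.2743,.15,194.85))"
```

```text
(0.5505, 0.2743, 0.2, 148) mm [48.  28.7 67.1] deg [ 2.100e-01  2.000e-02 -4.666e+01]
(0.5505, 0.2743, 0.15, 194.85) mm [-0. -0. 50.] deg [ -0.     0.   -46.85]
```

Emit:
{"method": "send_rows", "body": {"plan": "0.048 0.029 0.067 0 0 -46.7 0.06;0.048 0.029 0.067 0 0 -46.7 0.06;0.048 0.029 0.067 0 0 -46.7 0.06;0.048 0.029 0.067 0 0 -46.7 0.06;0.048 0.029 0.067 0 0 -46.7 0.06;0.048 0.029 0.067 0 0 -46.7 0.06;0.048 0.029 0.067 0 0 -46.7 0.06;0.048 0.029 0.067 0 0 -46.7 0.06;0.048 0.029 0.067 0 0 -46.7 0.06"}}

```text
clock: 7.88
position: [0.5515, 0.2741, 0.2002]
tool_rot: [3.138, 0.002, 2.58]
force: [0.8, -0.1, -1.0]
grip_width: 0.0602
finger_force: 0.0
```

Emit:
{"method": "send_rows", "body": {"plan": "0 0 0.03 0 0 -46.8 0.05;0 0 0.03 0 0 -46.8 0.05;0 0 0.03 0 0 -46.8 0.05;0 0 0.03 0 0 -46.8 0.05;0 0 0.03 0 0 -46.8 0.05;0 0 0.03 0 0 -46.8 0.05;0 0 0.03 0 0 -46.8 0.05;0 0 0.03 0 0 -46.8 0.05;0 0 0.03 0 0 -46.8 0.05;0 0 0.03 0 0 -46.8 0.05"}}

```text
clock: 8.72
position: [0.5519, 0.2742, 0.1704]
tool_rot: [3.141, 0.004, -2.888]
force: [-0.6, -0.6, -0.1]
grip_width: 0.0497
finger_force: 0.0
```

```bash
python3 - <<'E'
from h import *
s=observe();f=imaging.grab_frame('wrist');print(s['position'],np.degrees(s['tool_rot']),s['qpos'].round(2),s['qd'].round(3))
cv2.imwrite('pics/w3.png',f['color'][:,:,::-1])
r=bar(cv2.cvtColor(f['color'],cv2.COLOR_RGB2HSV),(150,0,500,400));print(r)
for z in (.065,.068,.075):
    a,b=[wplane(f,s,*e,z) for e in ends(r)]; print(z,((a+b)/2).round(4),np.linalg.norm(a-b).round(4),np.degrees(np.arctan2(*(a-b)[1::-1])))
E
```

```text
[0.55192006 0.27415257 0.17042642] [ 179.94781332    0.2442165  -165.44407296] [ 0.06  0.76 -0.99  1.65  0.7   1.11  0.71] [ 0.001 -0.001 -0.002 -0.     0.001  0.     0.012]
((315.4999694824219, 193.99996948242188), (83.99998474121094, 18.999996185302734), 90.0)
0.065 [0.5502 0.2732 0.065 ] 0.0732 -165.59466541425235
0.068 [0.5494 0.273  0.068 ] 0.0723 -165.59466541425232
0.075 [0.5473 0.2725 0.075 ] 0.0702 -165.59466541425238
```

View pics/w3.png

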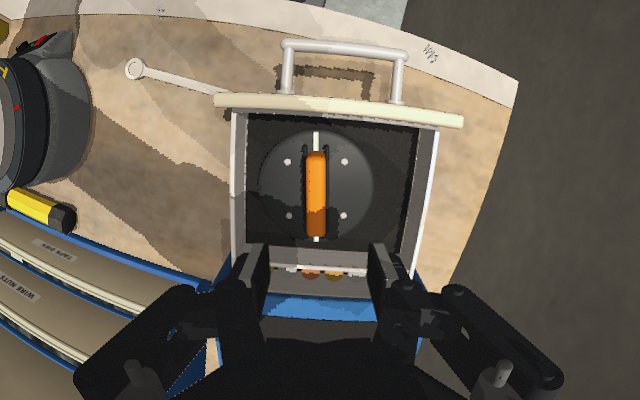

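The gripper is aligned with the bar, which is centred at (315,194) and upright in the image. I'll descend and grip it.

Emit:
{"method": "send_rows", "body": {"plan": "0.002 0 0.04 0 0 0.1 0.05;0.002 0 0.08 0 0 0.1 0.05;0.002 0 0.11 0 0 0.1 0.05;0.002 0 0.125 0 0 0.1 0.05;0.002 0 0.129 0 0 0.1 0.05;0.002 0 0.129 0 0 0.1 0.05;0.002 0 0.129 0 0 0.1 0.05"}}

```text
clock: 9.35
position: [0.5513, 0.2745, 0.043]
tool_rot: [3.14, 0.006, -2.886]
force: [-0.2, -0.6, 0.2]
grip_width: 0.0501
finger_force: 0.0
```

Emit:
{"method": "send_rows", "body": {"plan": "0 0 0 0 0 0 0.008;0 0 0 0 0 0 0.008;0 0 0 0 0 0 0.008;0 0 0 0 0 0 0.008;0 0 0 0 0 0 0.008;0 0 0 0 0 0 0.008;0 0 0 0 0 0 0.008", "grip_force": 60}}

```text
clock: 9.93
position: [0.5513, 0.2739, 0.0426]
tool_rot: [3.141, 0.006, -2.886]
force: [-0.5, -2.2, 10.3]
grip_width: 0.0153
finger_force: 58.7
```

Emit:
{"method": "send_rows", "body": {"plan": "0 0 -0.01 0 0 0 0.008;0 0 -0.03 0 0 0 0.008;0 0 -0.07 0 0 0 0.008;0 0 -0.11 0 0 0 0.008;0 0 -0.15 0 0 0 0.008;0 0 -0.18 0 0 0 0.008;0 0 -0.18 0 0 0 0.008"}}

```text
clock: 10.52
position: [0.5511, 0.2752, 0.2282]
tool_rot: [3.139, 0.012, -2.886]
force: [1.6, 0.6, -1.7]
grip_width: 0.015
finger_force: 59.1
```

```bash
python3 - <<'E'
from h import *
s=observe();print(s['position'],np.degrees(s['tool_rot']),s['force'],s['grip_width'])
p=s['position']; chain((.45,.15,p[2],-165.5),(.535,-.0875,p[2],-165.5))
f=imaging.grab_frame('wrist');cv2.imwrite('pics/w4.png',f['color'][:,:,::-1])
E
```

```text
[0.55111433 0.27515078 0.22820266] [ 179.82624059    0.66681758 -165.33078047] [ 1.59230267  0.55305711 -1.70248452] 0.014961647544770338
(0.45, 0.15, np.float64(0.22820265530553502), -165.5) mm [129.5 -95.5  -1.8] deg [0.17 0.67 0.17]
(0.535, -0.0875, np.float64(0.22820265530553502), -165.5) mm [ -22.8 -251.2   -0. ] deg [0. 0. 0.]
```

View pics/w4.png

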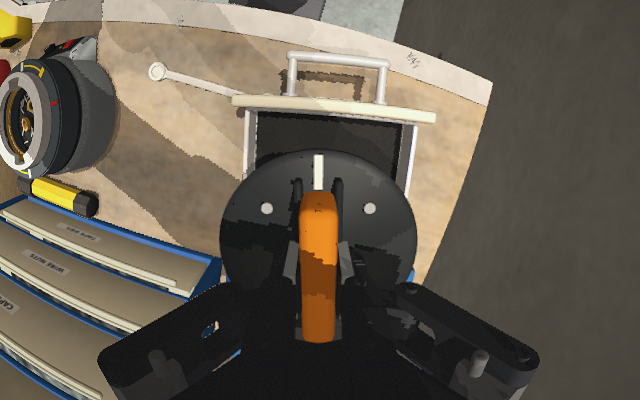

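```bash
python3 - <<'E'
from h import *
f=imaging.grab_frame('wrist'); T=np.array(f['tool_from_camera'])
s0={'position':np.zeros(3),'tool_rot':np.eye(3)}
import h
def tp(u,v,z): return wplane(f,s0,u,v,z)
for z in (.0,.004,.008,.012):
    print('flange',z,tp(220,235,z).round(4),tp(417,235,z).round(4),tp(319,150,z).round(4))
for z in (-.032,-.028,-.024): print('bar end top',z,tp(319,193,z).round(4), tp(301,205,z).round(4),tp(338,205,z).round(4))
p=observe()['position'];print(p);chain((.52,.06,p[2]+.01,-165.5))
E
```

```text
flange 0.0 [ 0.0118 -0.0492  0.    ] [0.0117 0.0527 0.    ] [0.0548 0.0019 0.    ]
flange 0.004 [ 0.01   -0.0506  0.004 ] [0.01   0.0541 0.004 ] [0.0542 0.002  0.004 ]
flange 0.008 [ 0.0083 -0.052   0.008 ] [0.0082 0.0556 0.008 ] [0.0537 0.002  0.008 ]
flange 0.012 [ 0.0065 -0.0535  0.012 ] [0.0065 0.057  0.012 ] [0.0531 0.002  0.012 ]
bar end top -0.032 [ 0.0431  0.0018 -0.032 ] [ 0.0385 -0.0049 -0.032 ] [ 0.0385  0.0089 -0.032 ]
bar end top -0.028 [ 0.042   0.0018 -0.028 ] [ 0.0372 -0.0051 -0.028 ] [ 0.0372  0.0092 -0.028 ]
bar end top -0.024 [ 0.0409  0.0019 -0.024 ] [ 0.0359 -0.0054 -0.024 ] [ 0.0359  0.0095 -0.024 ]
[0.55013161 0.27340208 0.22267377]
(0.52, 0.06, np.float64(0.23267377338827583), -165.5) mm [  83.1 -198.8  -10.7] deg [0.05 0.35 0.15]
```

Emit:
{"method": "send_rows", "body": {"plan": "0.015 -0.03 -0.011 0 0.35 0 0.008;0.03 -0.07 -0.011 0 0.35 0 0.008;0.045 -0.11 -0.011 0 0.35 0 0.008;0.06 -0.145 -0.011 0 0.35 0 0.008;0.075 -0.175 -0.011 0 0.35 0 0.008;0.083 -0.19 -0.011 0 0.35 0 0.008;0.083 -0.199 -0.011 0 0.35 0 0.008;0.083 -0.199 -0.011 0 0.35 0 0.008;0.083 -0.199 -0.011 0 0.35 0 0.008;0.083 -0.199 -0.011 0 0.35 0 0.008"}}

```text
clock: 11.45
position: [0.5199, 0.0615, 0.2316]
tool_rot: [3.139, -0.002, -2.884]
force: [-0.0, 0.9, -1.8]
grip_width: 0.0153
finger_force: 59.3
```

```bash
python3 - <<'E'
from h import *
s=observe();print(s['position'],np.degrees(s['tool_rot']),s['force'],s['qd'].round(3),s['qpos'].round(2))
f=imaging.grab_frame('wrist');cv2.imwrite('pics/w5.png',f['color'][:,:,::-1])
E
```

```text
[0.51994181 0.0614761  0.23159121] [ 1.79875788e+02 -1.13067642e-01 -1.65239790e+02] [-0.04004251  0.94260184 -1.83888087] [-0.006 -0.004 -0.002  0.    -0.001  0.003  0.003] [ 0.56  0.57 -1.11  1.83  0.57  1.11  1.07]
```

View pics/w5.png

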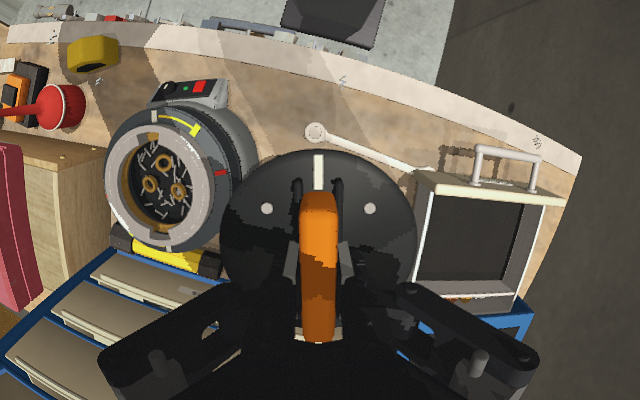

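The view shows the mouth at about (160,190), with the white slot mark at (153,117), the yellow jog mark at (195,130) and the red mark at (221,173). The lid is held level.

```bash
python3 - <<'E'
from h import *
from scipy.optimize import least_squares
s=observe();f=imaging.grab_frame('wrist');hsv=cv2.cvtColor(f['color'],cv2.COLOR_RGB2HSV)
m=cv2.inRange(hsv,(0,0,118),(180,50,255)); z=np.zeros_like(m); z[122:252,100:226]=255; m&=z
m=cv2.morphologyEx(m,cv2.MORPH_OPEN,np.ones((3,3)))
cs,h=cv2.findContours(m,cv2.RETR_CCOMP,cv2.CHAIN_APPROX_NONE)
i=max(range(len(cs)),key=lambda i:cv2.contourArea(cs[i])*(h[0][i][3]<0)); 
print(cv2.boundingRect(cs[i]),cv2.fitEllipse(cs[i]))
holes=[j for j in range(len(cs)) if h[0][j][3]==i]; j=max(holes,key=lambda j:cv2.contourArea(cs[j])); print(cv2.boundingRect(cs[j]),cv2.fitEllipse(cs[j]))
for c in (cs[i],cs[j]):
    P=np.array([wplane(f,s,*p[0],.125)[:2] for p in c])
    r=least_squares(lambda q:np.hypot(P[:,0]-q[0],P[:,1]-q[1])-q[2],[.545,-.088,.05],loss='soft_l1',f_scale=.001).x; print(r.round(4))
E=None
for n,a,b in [('w',(153,117),(168,250))]:
    for zz in (.10,.11,.12):
        p,q=wplane(f,s,*a,zz),wplane(f,s,*b,zz);print(n,zz,((p+q)/2).round(4),np.linalg.norm(p-q).round(4),np.degrees(np.arctan2(*(q-p)[1::-1])))
o=f['color'][:,:,::-1].copy(); cv2.drawContours(o,[cs[i]],-1,(0,0,255),1);cv2.drawContours(o,[cs[j]],-1,(0,255,0),1)
cv2.imwrite('pics/w6.png',cv2.resize(o[90:270,80:260],None,fx=3,fy=3,interpolation=cv2.INTER_CUBIC))
E
```

```text
(105, 125, 119, 127) ((160.48826599121094, 183.05470275878906), (112.09961700439453, 123.75324249267578), 8.86530590057373)
(116, 131, 78, 110) ((154.4215545654297, 186.0034942626953), (72.08497619628906, 102.59178924560547), 166.2147979736328)
[ 0.5478 -0.0856  0.0583]
[ 0.5485 -0.0866  0.0425]
w 0.1 [ 0.5556 -0.0921  0.1   ] 0.1392 14.049411687417894
w 0.11 [ 0.5517 -0.0872  0.11  ] 0.1341 14.04941168741788
w 0.12 [ 0.5477 -0.0822  0.12  ] 0.129 14.049411687417882
```

View pics/w6.png

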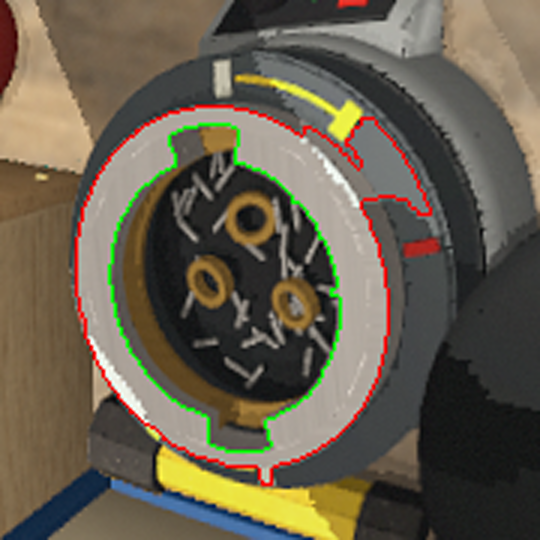

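```bash
python3 - <<'E'
from h import *
p=observe()['position'];print(p);chain((.547,-.088,.2,-165.7))
E
```

```text
[0.51989216 0.06142224 0.23167659]
(0.547, -0.088, 0.2, -165.7) mm [  11.9 -151.4   31.4] deg [ 0.1  -0.11  0.49]
```

Emit:
{"method": "send_rows", "body": {"plan": "0.003 -0.03 0 0.1 -0.1 0.5 0.008;0.006 -0.07 0 0.1 -0.1 0.5 0.008;0.009 -0.105 0 0.1 -0.1 0.5 0.008;0.012 -0.135 0 0.1 -0.1 0.5 0.008;0.012 -0.151 0.01 0.1 -0.1 0.5 0.008;0.012 -0.151 0.031 0.1 -0.1 0.5 0.008;0.012 -0.151 0.031 0.1 -0.1 0.5 0.008;0.012 -0.151 0.031 0.1 -0.1 0.5 0.008;0.012 -0.151 0.031 0.1 -0.1 0.5 0.008"}}

```text
clock: 12.3
position: [0.5468, -0.0876, 0.2014]
tool_rot: [-3.141, 0.0, -2.892]
force: [0.4, -0.3, -2.0]
grip_width: 0.0152
finger_force: 59.2
```

```bash
python3 - <<'E'
from h import *
s=observe();print(s['position'],np.degrees(s['tool_rot']),s['force'],s['qd'].round(3),s['qpos'].round(2));chain((.547,-.088,.165,-165.7))
E
```

```text
[ 0.54683517 -0.08757105  0.20138233] [-1.79990458e+02  2.50673983e-02 -1.65707125e+02] [ 0.39786316 -0.34643055 -1.99417155] [ 0.003 -0.011 -0.    -0.005  0.004 -0.001 -0.   ] [ 0.77  0.65 -1.06  1.79  0.64  1.1   1.31]
(0.547, -0.088, 0.165, -165.7) mm [-0.  -0.5 36.4] deg [-0.01  0.03 -0.01]
```

Position and yaw are both on target. Descending slowly.

Emit:
{"method": "send_rows", "body": {"plan": "0 0 0.015 0 0 0 0.008;0 0 0.03 0 0 0 0.008;0 0 0.04 0 0 0 0.008;0 0 0.045 0 0 0 0.008;0 0 0.048 0 0 0 0.008;0 0 0.048 0 0 0 0.008"}}

```text
clock: 12.8
position: [0.5463, -0.089, 0.152]
tool_rot: [-3.142, -0.001, -2.894]
force: [-0.2, -0.4, -2.3]
grip_width: 0.0149
finger_force: 59.5
```

Emit:
{"method": "send_rows", "body": {"plan": "0 0 0.003 0 0 0 0.008;0 0 0.006 0 0 0 0.008;0 0 0.006 0 0 0 0.008"}}

```text
clock: 13.05
position: [0.5466, -0.0893, 0.1464]
tool_rot: [-3.141, 0.0, -2.894]
force: [1.0, 0.6, -2.7]
grip_width: 0.0152
finger_force: 59.4
```

Emit:
{"method": "send_rows", "body": {"plan": "0 0 0.002 0 0 0 0.008;0 0 0.004 0 0 0 0.008;0 0 0.006 0 0 0 0.008;0 0 0.006 0 0 0 0.008"}}

```text
clock: 13.38
position: [0.5467, -0.0891, 0.1404]
tool_rot: [-3.141, 0.0, -2.894]
force: [1.6, 0.3, -3.9]
grip_width: 0.0154
finger_force: 59.3
```

Emit:
{"method": "send_rows", "body": {"plan": "0 0 0.002 0 0 0 0.008;0 0 0.003 0 0 0 0.008;0 0 0.003 0 0 0 0.008"}}

```text
clock: 13.63
position: [0.5466, -0.0892, 0.1375]
tool_rot: [-3.141, 0.0, -2.894]
force: [2.4, 1.0, -3.1]
grip_width: 0.015
finger_force: 59.5
```

Emit:
{"method": "send_rows", "body": {"plan": "0 0 0.002 0 0 0 0.008;0 0 0.003 0 0 0 0.008;0 0 0.003 0 0 0 0.008"}}

```text
clock: 13.88
position: [0.5466, -0.0891, 0.1345]
tool_rot: [-3.141, 0.0, -2.894]
force: [2.7, 1.4, -2.2]
grip_width: 0.0146
finger_force: 59.5
```

Emit:
{"method": "send_rows", "body": {"plan": "0 0 0.002 0 0 0 0.008;0 0 0.003 0 0 0 0.008;0 0 0.003 0 0 0 0.008"}}

```text
clock: 14.13
position: [0.5466, -0.0893, 0.134]
tool_rot: [-3.139, -0.0, -2.895]
force: [-19.4, -1.7, 53.3]
grip_width: 0.0149
finger_force: 67.3
```

Emit:
{"method": "send_rows", "body": {"plan": "0 0 -0.002 0 0 0 0.008;0 0 -0.0022 0 0 0 0.008;0 0 -0.0022 0 0 0 0.008"}}

```text
clock: 14.38
position: [0.5466, -0.0893, 0.1341]
tool_rot: [-3.141, 0.0, -2.894]
force: [-2.7, -0.5, 12.6]
grip_width: 0.0153
finger_force: 61.7
```

```bash
python3 - <<'E'
from h import *
s=observe();print(s['position'],np.degrees(s['tool_rot']),s['force'],s['moment'])
f=imaging.grab_frame('wrist');cv2.imwrite('pics/w7.png',f['color'][:,:,::-1])
E
```

```text
[ 0.54659286 -0.08926234  0.1341327 ] [-1.79948671e+02  2.77448220e-03 -1.65839176e+02] [-2.65835206 -0.47749147 12.59758652] [ 0.33910273  0.29232609 -0.01107369]
```

View pics/w7.png

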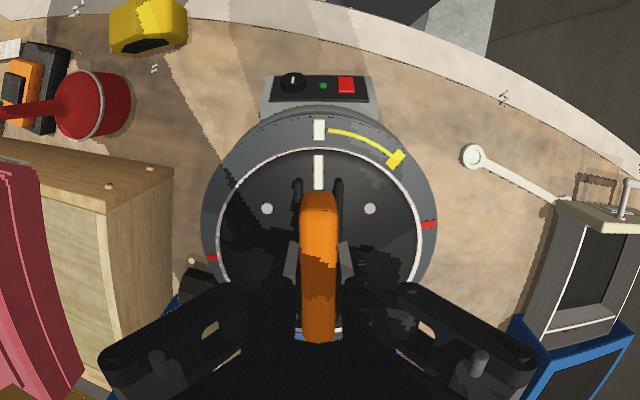

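The lid is seated, with its pointer at (318,170) in line with the white mark at (319,128). The yellow mark is at (397,158). Twisting clockwise.

Emit:
{"method": "send_rows", "body": {"plan": "0 0 0 0 0 3 0.008;0 0 0 0 0 7 0.008;0 0 0 0 0 11 0.008;0 0 0 0 0 15 0.008;0 0 0 0 0 19 0.008;0 0 0 0 0 19 0.008", "grip_force": 70}}

```text
clock: 14.93
position: [0.5469, -0.0886, 0.1342]
tool_rot: [-3.141, 0.001, 3.053]
force: [-0.5, 4.4, 8.6]
grip_width: 0.0144
finger_force: 68.8
```

Emit:
{"method": "send_rows", "body": {"plan": "0 0 0 0 0 4 0.008;0 0 0 0 0 8 0.008;0 0 0 0 0 12 0.008;0 0 0 0 0 16 0.008;0 0 0 0 0 19 0.008;0 0 0 0 0 20 0.008;0 0 0 0 0 20 0.008;0 0 0 0 0 20 0.008"}}

```text
clock: 15.6
position: [0.5471, -0.0884, 0.1342]
tool_rot: [3.141, 0.001, 2.709]
force: [2.4, 5.7, 7.8]
grip_width: 0.0149
finger_force: 68.7
```

```bash
cat >> h.py <<'E'
E
python3 - <<'E'
from h import *
s=observe();print(s['position'],np.degrees(s['tool_rot']),s['force'],s['moment'],s['qpos'].round(2))
f=imaging.grab_frame('wrist');cv2.imwrite('pics/w8.png',f['color'][:,:,::-1])
E
```

```text
[ 0.54709559 -0.08837189  0.13416901] [1.79960490e+02 6.00563093e-02 1.55206630e+02] [2.4316253  5.73084165 7.79258626] [ 1.05664927 -0.63812281  0.09009242] [ 0.64  0.67 -0.84  1.85  0.62  0.91  0.64]
```

View pics/w8.png

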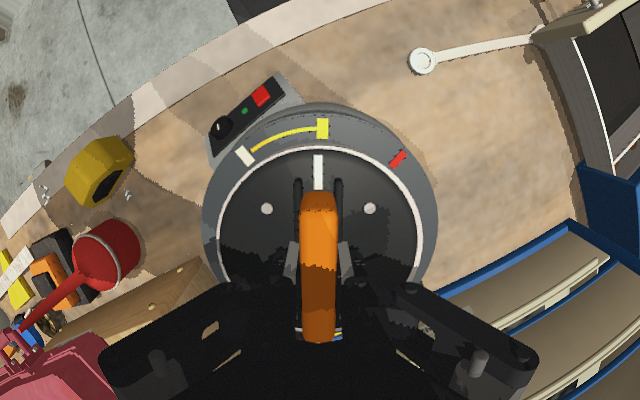

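The pointer at (318.5,171) is about 1° short of the yellow jog mark at (322,128). A small trim should close that. I've now viewed 11 pictures, one over the limit of 10, so I'll check the rest numerically.

Emit:
{"method": "send_rows", "body": {"plan": "0 0 0 0 0 0.6 0.008;0 0 0 0 0 1.2 0.008;0 0 0 0 0 1.2 0.008;0 0 0 0 0 1.2 0.008;0 0 0 0 0 1.2 0.008;0 0 0 0 0 1.2 0.008"}}

```text
clock: 16.15
position: [0.5472, -0.0883, 0.1342]
tool_rot: [3.141, 0.001, 2.688]
force: [1.7, 6.0, 6.9]
grip_width: 0.0149
finger_force: 68.6
```

```bash
python3 - <<'E'
from h import *
s=observe();print(s['position'],np.degrees(s['tool_rot']),s['force'],s['qd'].round(3),s['grip_width'])
f=imaging.grab_frame('wrist')
def cent(img,lo,hi,roi):
    h=cv2.cvtColor(img,cv2.COLOR_RGB2HSV)[roi[1]:roi[3],roi[0]:roi[2]]; m=cv2.inRange(h,lo,hi); y,x=np.nonzero(m); return x.mean()+roi[0],y.mean()+roi[1],len(x)
I=f['color']
ye=cent(I,(24,130,110),(34,255,255),(312,115,335,142)); wp=cent(I,(0,0,130),(180,60,255),(308,153,330,190)); print(ye,wp)
w7=cv2.imread('pics/w7.png')[:,:,::-1].copy(); wm=cent(w7,(0,0,130),(180,60,255),(308,115,330,142)); w0=cent(w7,(0,0,130),(180,60,255),(308,153,330,190)); print('w7 mark,pointer',wm,w0)
c=np.array([.5468,-.0885])
for n,u in (('yel',ye),('ptr',wp)):
    p=wplane(f,s,u[0],u[1],.112 if n=='yel' else .132)[:2]-c; print(n,np.degrees(np.arctan2(p[1],p[0])),np.linalg.norm(p))
E
```

```text
[ 0.54717853 -0.08831087  0.13416054] [1.79945513e+02 6.35277120e-02 1.54022918e+02] [1.72441554 5.98968895 6.94403755] [ 0.001 -0.     0.001  0.     0.     0.001  0.   ] 0.014945456137261056
(np.float64(319.28125), np.float64(128.015625), 256) (np.float64(317.512893982808), np.float64(171.9512893982808), 349)
w7 mark,pointer (np.float64(318.52107279693485), np.float64(129.45977011494253), 261) (np.float64(318.1300578034682), np.float64(172.08959537572255), 346)
yel 151.96924468047752 0.06433460435949724
ptr 152.2700230992175 0.04473291378143774
```

```bash
python3 -c "
from workcell import bot
print(bot.job_done())"
```

```text
the job is handed in; nothing more can be done
None
```

The job is handed in: the drawer was pulled out to its stop, and the lid is seated in the polisher, twisted about 0.70 rad to the yellow jog mark (within about 0.5°) and still gripped. It took about 16 s, and I viewed 11 pictures, one over the limit of 10.

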